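# Lock the drill plate onto the jig

## Robot

A 6-joint arm with a two-finger parallel gripper is mounted at the origin on a cart in front of the work surface, level with it; the furniture and walls round the work are solid. World frame = base frame: x ahead of the robot, y to its left, z up, the work surface at z = 0. Lengths are in mm, angles in degrees, forces in N, time in s.
With the tool pointing down it reaches from about 325 to 900 mm from the base axis. Payload 3.5 kg.
Tool frame: the origin (TCP) lies between the finger pads; the fingertips stand 11 mm ahead of it and the grasp point (between the pads) lies 8 mm behind it; z points along the fingers, y is the line along which they close (so a half turn about z gives the same grasp; the last joint's range is limited). The gripper opens to 85 mm and grips with 20 to 120 N. Pads are 22 mm wide; open, the fingers measure 114 mm over their backs; the gripper's body (76 mm by 85 mm) begins 54 mm behind the grasp point. The pads swing forward as they close: fully open they stand 13 mm farther back than shut.
Start: joints at [-78.174, 15.837, -1.513, 72.651, 0, 84.076], TCP at [190.53, -595.248, 219.413] pointing down, gripper open.
Joint ranges: [-178.77, 178.77], [-48.84, 107.48], [-61.69, 71.31], [-111.58, 123.2], [-90, 87.43], [-180, 180]. Speed limits (degrees/s): [147.25, 147.25, 180, 180, 180, 180].

## Interface

Orientations are given as [roll, pitch, yaw] about the fixed x, y, z axes, in that order (R = Rz(yaw) Ry(pitch) Rx(roll)).
In Python, from bench import robot, vision, readout, order gives the robot as it stands (robot), with the cameras (vision), the readings (readout) and the job (order).
- The arm moves only by the shell command python3 nudge.py [OPENING] [FORCE], which reads ROWS from standard input. ROWS is one flat JSON list of numbers that holds 1 to 20 rows one after another, with no inner brackets; each row has 6 numbers: dx, dy, dz in mm, then a rotation vector rx, ry, rz in degrees; each row is the pose to reach, as a shift and turn from the pose commanded when the command began, along the tool's axes at that moment; what a row does not reach only later rows make up. A row lasts 1/10 s, in which the tool goes at most 50 mm and 8.59 degrees, less where a joint would pass 70% of its speed; a pose out of reach is approached as far as the arm can. OPENING is the finger opening in mm, set as the command begins (- or left out keeps the last). The fingers move at their own pace and stop on an object; FORCE is the grip in N (left out, the last holds). Time passes only in rows, so rows that do not move let the fingers close. It prints the time, the measured TCP pose, the force, the opening and the grip force at its end. Input that does not fit is refused with a message, and nothing moves.
- readout.get_state(): the state, without advancing time (a new reading comes with each control period).
- vision.grab_frame(name): name is "scene" or "side" or "wrist"; returns the picture (480x640x3 uint8, blue, green, red); there is no depth.
- vision.camera_info(name): a dict with "K" (3x3 intrinsics, pixels), "extrinsics" (4x4, takes a point from world to camera coordinates). Camera axes: x right, y down, z forward; pixel columns grow to the right and rows downward; lengths in mm; the calibration is good to about 2 mm. The wrist camera is an equidistant fisheye: a pixel r from the principal point sees the ray r / f radians off the axis. A picture is of the moment at which its call begins: read the wrist's pose just before it. camera_info takes no time and is no camera call; for the wrist camera it gives the pose at the moment of the call.
- order.close_job(): hands the job in; it is judged then, once.
The state is a dict: "clock": time; "joint_positions": joint angles; "joint_vel": joint speeds; "joint_efforts": joint torques, N m; "tcp_pos": TCP position; "tcp_rot": TCP orientation; "ft_force": force on the tool from outside, world axes, zero at the start; "moment": the same for the moment, N m; "gripper_width": finger opening in mm; "gripper_force": force on a finger pad.
Only numpy, scipy, OpenCV 4.12 (cv2) and the standard library are available. Lean on these libraries where they do the work, as an engineer would, in place of code of your own. Each camera call takes 0.05 s, during which the arm holds its last target. There are 200 camera calls.

## Task

Fit the drill plate onto the sloping jig: pick it up by its handle, press the large ends of its two keyhole slots over the jig's two stud heads until it lies flat on the seat, then slide it down the slope until it is fully home and the spring pin pops up through the hole below its handle, and let go. The stud carriage is adjustable and may be clamped up to 16 mm higher or lower than its mark, so feel for the studs and the stop and do not force the plate. Leave the other tools where they lie.

Things in the scene. Friction and masses are not known exactly. Their poses are not given: they have to be found in the camera images.
- drill_plate: Aluminium drill plate, 124 (x) x 132 (y) x 5 mm, about 0.38 kg, lying flat on the table at first. Origin: centre of its underside; x points to its upper edge (three dark bushings, tops at z = 9 mm, near it), z out of its top. Two keyholes at y = +-50: round end 16 mm across at x = -14, slot 10 mm wide toward +x, where an 8 mm shank stops at x = +6. Pin hole 12 mm across at x = -33, y = 0.
- plate_handle (a point): Middle of the plate's handle, 33 mm above the plate's underside over its origin; axes as the plate. Black bar along x, 14 mm thick in y, 50 mm long, from 24 to 42 mm above the underside, on two thinner posts. Grip it across y with the finger tips no lower than 12 mm above the underside. A push of the plate on the jig up to about 20 N does it no harm.
- jig_deck: Seat of the drill jig, a fixed grey stand (164 x 200 mm) with a steel deck sloping 25 degrees, low edge toward the robot. Origin: on the seat surface, at the mark where the middle of the stud line nominally lies; x up the slope, y left, z square out of the seat. The plate goes on with its axes along these. Toe clamps near the upper corners (|y| over 73) stand 11 mm high.
- stud_mark (a point): Nominal middle of the two studs, at stud head top height: 11.5 mm square above the seat origin, axes as the seat. Studs at y = +-50 mm: shank 8 mm across, flat round head 14 mm across, underside 7 mm above the seat. They and the pin sit on a carriage clamped (it will not move) up to 16 mm up or down the slope of this mark; this offset is not measured.
- index_pin (a joint): Spring pin on the carriage, 39 mm down the slope from the stud line, y = 0; 9 mm across, flat tip. 0 = up, 7 mm out of the seat; grows in m as it is pressed in (5 to 7 mm under the seated plate), pushing back with 1.6 to 4.5 N. It goes back to about 0 when it pops into the plate's pin hole, with the studs at the slot ends.
- spanner_2: Combination spanner, 162 x 22 x 6 mm, lying on the table between the jig and the drill plate; leave it alone.
- hammer: Small hammer with a wooden handle, 258 x 108 x 31 mm, lying near the front edge of the table; leave it alone.
- masking_tape: Roll of masking tape, 105 mm across, 24 mm high, lying at the right; leave it alone.
- tape_measure: Tape measure, 76 x 64 x 31 mm, at the left; leave it alone.
- screwdriver_2: Slotted screwdriver, 185 mm long, at the left; leave it alone.

How it is judged:
By the outcome, as a careful person would: the job done as asked, in the order asked, and still so for the second after the job is handed in, with the robot touching nothing.
It also fails if it takes over 72 s, if anything falls off the work surface, if the arm or the gripper's body presses on something with over 40 N, if the wrist force passes 120 N, or if a joint passes its speed limit or range.

## Working session

There is one attempt and no reset: what is moved stays moved. The work goes in short steps, Python scripts to look and compute and a shell command to move; the robot and the scene stay as the last step left them, time stands still between calls to the robot, and variables do not carry over. Pictures are saved under pics/ and viewed, at most 10 in all, crops included, and the job is handed in when it is done.

```bash
ls; mkdir -p pics
python3 - <<'E'
from bench import robot, vision, readout, order
import cv2
for n in("scene","side"):
    cv2.imwrite(f"pics/{n}0.png",vision.grab_frame(n))
    i=vision.camera_info(n);print(n,i)
s=readout.get_state();print(s)
E
```

```text
bench.py
nudge.py
pics
scene {'K': array([[557.7800109 ,   0.        , 326.59524981],
       [  0.        , 557.7800109 , 237.29610517],
       [  0.        ,   0.        ,   1.        ]]), 'extrinsics': array([[ 3.43317086e-02,  9.99238321e-01, -1.85502275e-02,
        -1.89928303e+01],
       [ 3.77346519e-01, -3.01476570e-02, -9.25581289e-01,
        -8.91600279e+01],
       [-9.25435540e-01,  2.47769233e-02, -3.78094123e-01,
         1.88599094e+03],
       [ 0.00000000e+00,  0.00000000e+00,  0.00000000e+00,
         1.00000000e+00]])}
side {'K': array([[516.55201093,   0.        , 318.75355481],
       [  0.        , 516.55201093, 240.25274107],
       [  0.        ,   0.        ,   1.        ]]), 'extrinsics': array([[-9.99167301e-01,  3.67548899e-02,  1.77139389e-02,
         4.42545327e+02],
       [ 2.25368677e-03,  4.83211317e-01, -8.75500853e-01,
         8.20164670e+01],
       [-4.07385133e-02, -8.74731902e-01, -4.82891781e-01,
         1.31392035e+03],
       [ 0.00000000e+00,  0.00000000e+00,  0.00000000e+00,
         1.00000000e+00]])}
{'clock': 0.1, 'joint_positions': array([-7.81740675e+01,  1.58752880e+01, -1.58964861e+00,  7.26506057e+01,
        1.49795494e-04,  8.40764580e+01]), 'joint_vel': array([-0.0105518 , -0.05341198,  0.21433237, -0.06134873,  0.06536266,
       -0.01958104]), 'joint_efforts': array([ 3.96644919e-05, -4.46708214e+01,  2.96128535e+01,  8.47100193e-03,
       -1.37265574e-04, -7.49797493e-06]), 'tcp_pos': array([ 190.3851555 , -594.5346819 ,  218.35926149]), 'tcp_rot': array([-1.79885090e+02, -1.20730935e-02,  1.77494623e+01]), 'ft_force': array([ 0.12914651,  0.438607  , -0.92628227]), 'moment': array([ 0.0110042 , -0.01416177, -0.01195309]), 'gripper_force': 0.0, 'gripper_width': 85.26316341622545}
```

View pics/scene0.png

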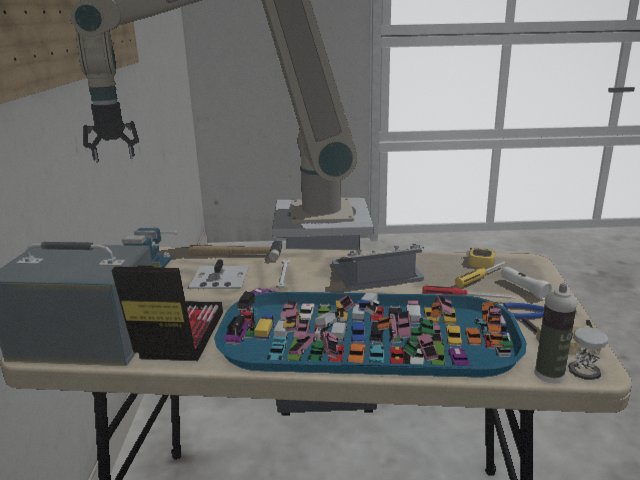

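View pics/side0.png

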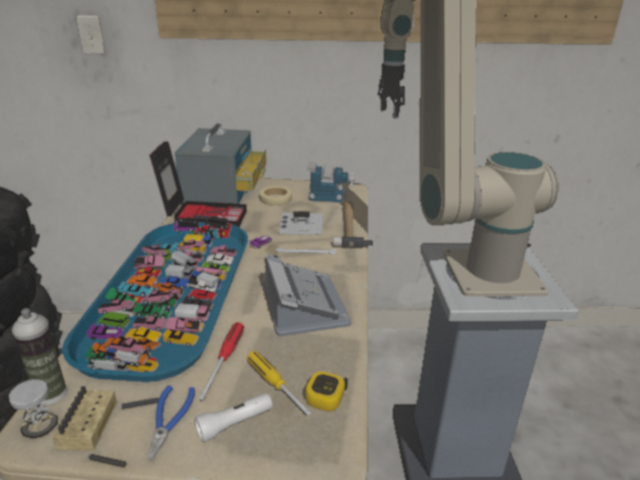

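The scene view shows the plate near (218,275) and the jig near (377,268). In the side view the plate is near (302,221) and the jig near (303,293). Next I'll get rough positions and a wrist view.

```bash
cat > h.py <<'E'
from bench import robot, vision, readout, order
import numpy as np,cv2
from scipy.spatial.transform import Rotation as R
def ray(info,uv,fish=False):
    K=info["K"];E=info["extrinsics"]
    d=np.array([(uv[0]-K[0,2])/K[0,0],(uv[1]-K[1,2])/K[1,1],1.])
    if fish:
        r=np.hypot(d[0],d[1]);d=np.array([d[0]/r*np.sin(r),d[1]/r*np.sin(r),np.cos(r)]) if r>1e-9 else np.array([0,0,1.])
    return -E[:3,:3].T@E[:3,3],E[:3,:3].T@d
def onz(info,uv,z,fish=False):
    o,d=ray(info,uv,fish);return o+d*(z-o[2])/d[2]
def proj(info,P,fish=False):
    E=info["extrinsics"];K=info["K"];p=np.atleast_2d(P)@E[:3,:3].T+E[:3,3]
    if fish:
        rr=np.hypot(p[:,0],p[:,1]);th=np.arctan2(rr,p[:,2]);q=p[:,:2]/np.maximum(rr,1e-9)[:,None]*th[:,None]
    else: q=p[:,:2]/p[:,2:]
    return q*[K[0,0],K[1,1]]+K[:2,2]
def tool():
    s=readout.get_state();return np.array(s["tcp_pos"]),R.from_euler("xyz",s["tcp_rot"],degrees=True)
def rel(p,Rt):  # move needed in tool axes
    t,r=tool();return r.inv().apply(np.array(p)-t),np.degrees((r.inv()*Rt).as_rotvec())
def snap(name):
    i=vision.camera_info("wrist");im=vision.grab_frame("wrist");cv2.imwrite(f"pics/{name}.png",im)
    np.savez(f"pics/{name}.npz",K=i["K"],extrinsics=i["extrinsics"]);return i,im
E
python3 - <<'E'
from h import *
a=vision.camera_info("scene");b=vision.camera_info("side")
print(onz(a,(219,277),3),onz(b,(302,223),3),onz(a,(377,268),30),onz(b,(303,293),30))
for u in [(265,262),(350,322),(282,333),(280,258)]: print(onz(b,u,0))
i,im=snap("w0");print(i["K"]); print(i["extrinsics"])
E
```

```text
[ 490.5043708  -272.72004511    3.        ] [ 482.64692611 -272.37562819    3.        ] [523.34217945 127.60444845  30.        ] [483.80768122 128.96375511  30.        ]
[580.32458572 -55.77003802   0.        ]
[382.00873386 197.21146213   0.        ]
[529.01614196 232.45976677   0.        ]
[542.10034576 -75.70048085   0.        ]
[[371.64829954   0.         326.73111907]
 [  0.         371.64829954 238.08634302]
 [  0.           0.           1.        ]]
[[ 3.04184431e-01 -9.52612551e-01 -1.07650205e-03 -6.24321345e+02]
 [-9.17207911e-01 -2.93184011e-01  2.69764312e-01 -3.44351218e+01]
 [-2.57296482e-01 -8.10707275e-02 -9.62925780e-01  3.78611098e+02]
 [ 0.00000000e+00  0.00000000e+00  0.00000000e+00  1.00000000e+00]]
```

View pics/w0.png

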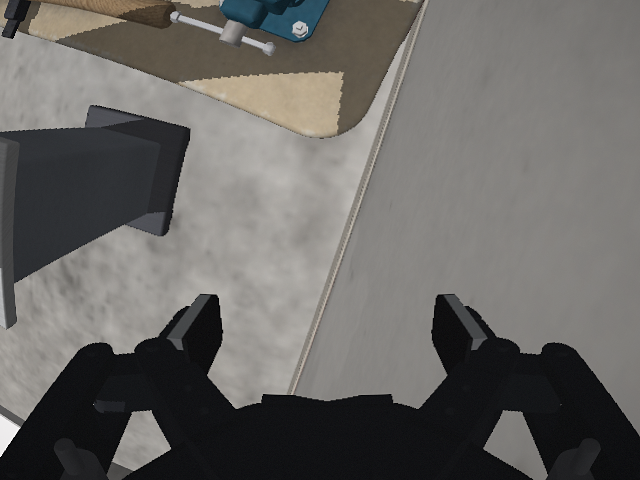

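The wrist view only shows the table corner, the vice and the hammer. I'm moving to a point where both the plate and the jig are in view.

```bash
echo '[0, 0, -82, 0, 0, 0, 0, 0, -82, 0, 0, 0, 380, -398, -82, 0, 0, 17.7, 380, -398, -82, 0, 0, 17.7, 380, -398, -82, 0, 0, 17.7, 380, -398, -82, 0, 0, 17.7, 380, -398, -82, 0, 0, 17.7, 380, -398, -82, 0, 0, 17.7, 380, -398, -82, 0, 0, 17.7, 380, -398, -82, 0, 0, 17.7, 380, -398, -82, 0, 0, 17.7, 380, -398, -82, 0, 0, 17.7, 380, -398, -82, 0, 0, 17.7, 380, -398, -82, 0, 0, 17.7, 380, -398, -82, 0, 0, 17.7, 380, -398, -82, 0, 0, 17.7, 380, -398, -82, 0, 0, 17.7, 380, -398, -82, 0, 0, 17.7, 380, -398, -82, 0, 0, 17.7]' | python3 nudge.py; python3 -c "
from h import *
snap('w1')"
```

```text
clock: 2.05
tcp_pos: [430.8, -101.4, 301.4]
tcp_rot: [180.0, -0.0, -0.1]
ft_force: [-0.2, -0.3, 0.0]
gripper_width: 85.2
gripper_force: 0.0
```

View pics/w1.png

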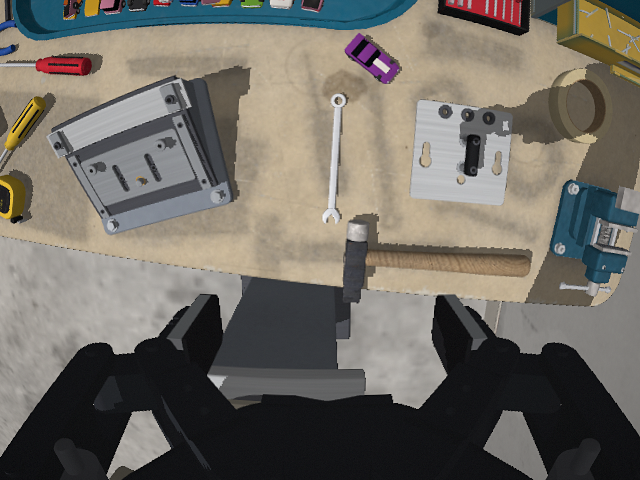

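The plate is at (461,152) with its bushings toward image top. The jig is at (140,155), and its carriage shows two slots, the pin and the studs. I'm enlarging both.

Run:
```python
import cv2,numpy as np
im=cv2.imread("pics/w1.png")
a=cv2.resize(im[65:245,40:240],None,fx=3.3,fy=3.3,interpolation=3)
cv2.imwrite("pics/c1.png",a)
b=cv2.resize(im[92:212,400:520],None,fx=5,fy=5,interpolation=3)
cv2.imwrite("pics/c2.png",b)
```

```text
(no output)
```

View pics/c1.png

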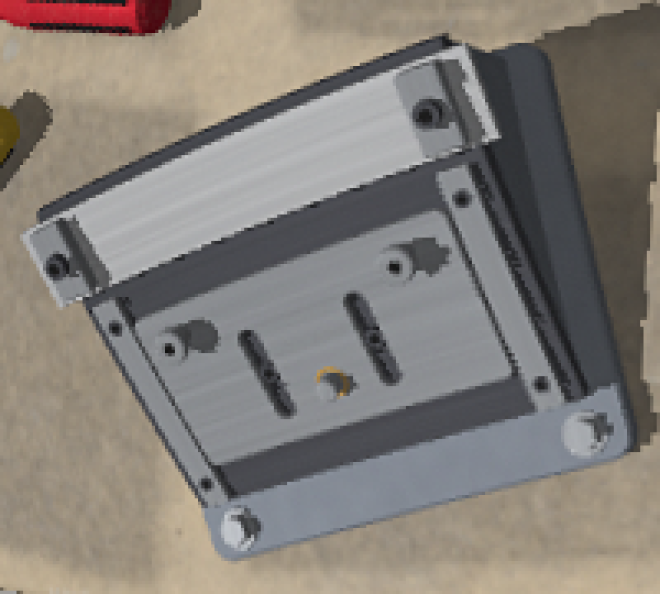

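View pics/c2.png

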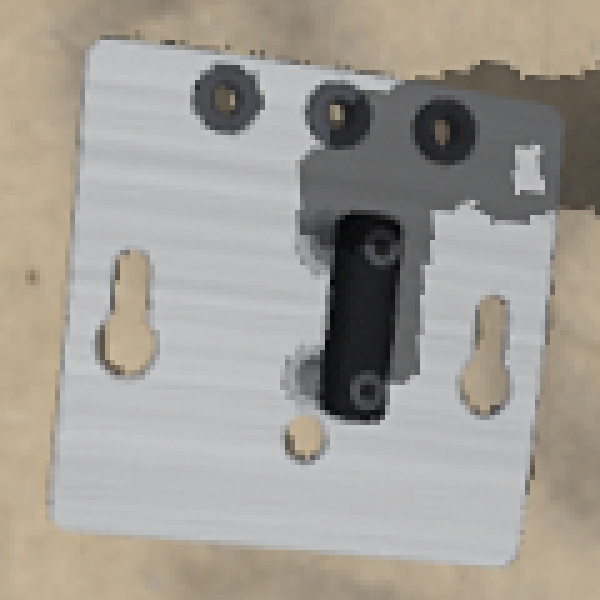

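```bash
cat > fit.py <<'E'
from h import *
from scipy.optimize import least_squares
i=np.load("pics/w1.npz")
uv=np.array([(88,38),(562,100),(515,565),(52,528),(305,438),(127,345),(485,385)])/5+[400,92]
P=np.array([(62,66,5),(62,-66,5),(-62,-66,5),(-62,66,5),(-33,0,5),(-14,50,5),(-14,-50,5)],float)
f=lambda p:(proj(i,R.from_euler("z",p[2],degrees=True).apply(P)+[p[0],p[1],p[3]],True)-uv).ravel()
for fz in(0,1):
    g=(lambda p:f(p)) if fz else (lambda p:f([*p[:3],0]))
    s=least_squares(g,[487,-272,0,0][:3+fz]);print(s.x,s.fun.round(1))
x,y,yaw=least_squares(lambda p:f([*p,0]),[487,-272,0]).x
p=proj(i,R.from_euler("z",yaw,degrees=True).apply([[25,0,42],[-25,0,42.]])+[x,y,0],True);print("handle crop px",(p-[400,92])*5)
st=np.array([(172,349),(398,266),(328,385)])/3.3+[40,65]
for z in(50,60,70,80):
    q=[onz(i,u,z,True) for u in st];d=q[0]-q[1];print(z,np.round(q[0][:2],1),np.round(q[1][:2],1),np.linalg.norm(d),np.degrees(np.arctan2(-d[0],d[1])))
for u in st:print(u)
for u in[(238,528),(588,432)]:print(onz(i,np.array(u)/3.3+[40,65],12,True))
E
python3 fit.py
```

```text
[ 483.08395793 -274.70396861   -2.87774035] [-0.5 -0.7  0.2  0.7  0.4  0.3 -0.6  0.6  0.3 -0.3  0.1  0.   0.3 -0.6]
[ 482.93860317 -275.65508668   -2.87495757   -2.66478162] [-0.3 -0.3 -0.1  0.9  0.1  0.  -0.3  0.4  0.3 -0.4  0.3  0.   0.1 -0.6]
handle crop px [[382.44808544 211.70979261]
 [363.4654197  422.36722291]]
50 [474.1 192.9] [497.1  90.2] 105.27515420544549 12.60669164899108
60 [474.8 185.7] [497.2  85.5] 102.68358658028838 12.606691648991045
70 [475.4 178.4] [497.2  80.8] 100.09201895513127 12.60669164899104
80 [476.  171.2] [497.3  76. ] 97.50045132997415 12.60669164899107
[ 92.12121212 170.75757576]
[160.60606061 145.60606061]
[139.39393939 181.66666667]
[394.44653572 195.46918639  12.        ]
[429.65667276  33.0080552   12.        ]
```

Plate fit: (483.1, −274.7), yaw −2.9°, residuals under 0.8 px. The studs come out near z≈70 with jig yaw ≈12.6°. I'm taking a second view over the jig to triangulate.

```bash
echo '[0, -230, 80, 0, 0, 0, 0, -230, 80, 0, 0, 0, 0, -230, 80, 0, 0, 0, 0, -230, 80, 0, 0, 0, 0, -230, 80, 0, 0, 0, 0, -230, 80, 0, 0, 0, 0, -230, 80, 0, 0, 0, 0, -230, 80, 0, 0, 0]' | python3 nudge.py; python3 -c "
from h import *
i,im=snap('w2')
print(proj(i,[[475,178,70],[497,81,70]],True))
p=proj(i,[[487,130,60]],True)[0].astype(int);print(p)
x0,y0=max(p[0]-130,0),max(p[1]-100,0);print(x0,y0)
cv2.imwrite('pics/c3.png',cv2.resize(im[y0:y0+200,x0:x0+260],None,fx=3,fy=3,interpolation=3))"
```

```text
clock: 2.9
tcp_pos: [433.4, 91.8, 222.2]
tcp_rot: [-178.4, -0.0, 2.5]
ft_force: [-0.2, -0.5, -0.2]
gripper_width: 85.5
gripper_force: 0.0
[[231.77742086 166.1723355 ]
 [347.96492971 143.43579087]]
[289 152]
159 52
```

View pics/c3.png

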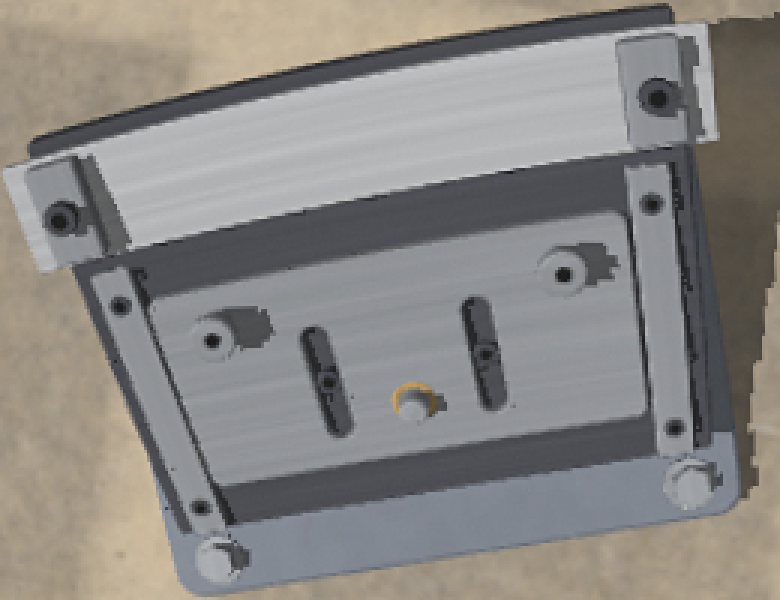

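```bash
cat > fitj.py <<'E'
from h import *
from scipy.optimize import least_squares
i1=np.load("pics/w1.npz");i2=np.load("pics/w2.npz")
names=["studL","studR","pin","rLt","rLb","rRt","rRb","cL","cR"]
a=np.array([(172,349),(398,266),(328,388),(116,328),(206,484),(462,199),(541,384),(57,266),(430,114)])/3.3+[40,65]
b=np.array([(212,340),(563,274),(412,405),(120,306),(200,508),(652,204),(675,428),(60,220),(658,97)])/3+[159,52]
def tri(u,v):
    A=[];B=[]
    for i,w in((i1,u),(i2,v)):
        o,d=ray(i,w,True);d/=np.linalg.norm(d);M=np.eye(3)-np.outer(d,d);A.append(M);B.append(M@o)
    return np.linalg.lstsq(np.vstack(A),np.hstack(B),rcond=None)[0]
for n,u,v in zip(names,a,b):print(n,tri(u,v).round(1))
P=np.array([(0,50,11.5),(0,-50,11.5),(-39,0,7.)])
def pose(p):return R.from_euler("z",p[3],degrees=True)*R.from_euler("y",-25,degrees=True)
def f(p):
    Q=pose(p).apply(P)+p[:3];return np.hstack([(proj(i1,Q,True)-a[:3]).ravel(),(proj(i2,Q,True)-b[:3]).ravel()])
s=least_squares(f,[487,130,60,12.6]);print("stud-line seat pt+yaw",s.x,s.fun.round(1))
E
python3 fitj.py
```

```text
studL [475.3 180.9  66.6]
studR [497.1  82.   67.4]
pin [455.  124.7  45.6]
rLt [485.  210.8  62.8]
rLb [417.5 195.5  32.2]
rRt [518.   58.3  64.8]
rRb [450.7  43.5  33.1]
cL [510.8 220.6  85.1]
cR [545.3  60.2  86.1]
stud-line seat pt+yaw [491.4870031  132.45626063  56.68475373  12.39686678] [ 0.1 -0.7 -0.4 -0.2  0.1  0.5  0.5 -0.6 -0.7 -0.6  0.3  1.6]
```

Triangulation holds up: studs 101 mm apart, slope about 24–25°. The stud-line seat point is (491.5, 132.5, 56.7), yaw 12.4°. I'm settling, then working out the grasp move.

```bash
echo '[0, 0, 0, 0, 0, 0, 0, 0, 0, 0, 0, 0]' | python3 nudge.py; python3 -c "
from h import *
print(rel([483.1,-274.7,110],R.from_euler('xyz',[180,0,-2.9],degrees=True)))"
```

```text
clock: 3.15
tcp_pos: [433.1, 92.2, 222.0]
tcp_rot: [-178.4, -0.0, 2.6]
ft_force: [-0.0, 1.4, -0.3]
gripper_width: 85.3
gripper_force: 0.0
(array([ 33.39632634, 371.83098183, 101.54061912]), array([-1.62557415,  0.04632893,  5.47545116]))
```

```bash
echo '[17, 186, 0, -1.6, 0, 5.5, 33, 372, 0, -1.6, 0, 5.5, 33, 372, 0, -1.6, 0, 5.5, 33, 372, 0, -1.6, 0, 5.5, 33, 372, 0, -1.6, 0, 5.5, 33, 372, 50, -1.6, 0, 5.5, 33, 372, 101, -1.6, 0, 5.5, 33, 372, 101, -1.6, 0, 5.5, 33, 372, 101, -1.6, 0, 5.5, 33, 372, 101, -1.6, 0, 5.5, 33, 372, 101, -1.6, 0, 5.5, 33, 372, 101, -1.6, 0, 5.5]' | python3 nudge.py ; python3 -c "
from h import *
print(readout.get_state()['joint_positions'].round(1))
print(rel([483.1,-274.7,26],R.from_euler('xyz',[180,0,-2.9],degrees=True)))"
```

```text
clock: 4.35
tcp_pos: [483.7, -273.7, 111.8]
tcp_rot: [180.0, -0.0, -2.8]
ft_force: [-0.7, 0.3, 0.2]
gripper_width: 85.1
gripper_force: 0.0
[-36.2  13.4 -18.3  58.2  -0.  146.6]
(array([-0.54331828,  0.96828132, 85.78267681]), array([ 0.0472284 , -0.02646322,  0.14030616]))
```

Joint 6 would pass 180° at the jig with this hand orientation. I'll take the half-turned grasp, which puts j6 near 0 there.

```bash
echo '[0, 0, 0, 0, 0, -90, 0, 0, 0, 0, 0, -90, 0, 0, 0, 0, 0, -90, 0, 0, 0, 0, 0, -90, 0, 0, 0, 0, 0, -90, 0, 0, 0, 0, 0, -90, 0, 0, 0, 0, 0, -90, 0, 0, 0, 0, 0, -90, 0, 0, 0, 0, 0, -90, 0, 0, 0, 0, 0, -90, 0, 0, 0, 0, 0, -90]' | python3 nudge.py; echo '[0, 0, 0, 0, 0, -90, 0, 0, 0, 0, 0, -90, 0, 0, 0, 0, 0, -90, 0, 0, 0, 0, 0, -90, 0, 0, 0, 0, 0, -90, 0, 0, 0, 0, 0, -90, 0, 0, 0, 0, 0, -90, 0, 0, 0, 0, 0, -90, 0, 0, 0, 0, 0, -90, 0, 0, 0, 0, 0, -90, 0, 0, 0, 0, 0, -90, 0, 0, 0, 0, 0, -90]' | python3 nudge.py; python3 -c "
from h import *
print(readout.get_state()['joint_positions'].round(1))
print(rel([483.1,-274.7,26],R.from_euler('xyz',[180,0,177.1],degrees=True)))"
```

```text
clock: 5.45
tcp_pos: [483.7, -273.5, 112.0]
tcp_rot: [180.0, 0.1, 87.5]
ft_force: [0.3, -0.1, 0.2]
gripper_width: 85.4
gripper_force: 0.0
clock: 6.65
tcp_pos: [483.7, -273.5, 111.8]
tcp_rot: [-179.9, 0.0, 177.3]
ft_force: [0.5, 0.7, 0.3]
gripper_width: 85.3
gripper_force: 0.0
[-36.1  13.4 -18.4  58.2  -0.  -33.4]
(array([ 0.5553807 , -1.09951406, 85.75841963]), array([-0.06210811,  0.03446626,  0.15178932]))
```

```bash
echo '[0.5, -1.1, 40, 0, 0, 0, 0.5, -1.1, 60, 0, 0, 0, 0.5, -1.1, 75, 0, 0, 0, 0.5, -1.1, 85.5, 0, 0, 0, 0.5, -1.1, 85.5, 0, 0, 0, 0.5, -1.1, 85.5, 0, 0, 0, 0.5, -1.1, 85.5, 0, 0, 0]' | python3 nudge.py 60 40; echo '[0, 0, 0, 0, 0, 0, 0, 0, 0, 0, 0, 0, 0, 0, 0, 0, 0, 0, 0, 0, 0, 0, 0, 0, 0, 0, 0, 0, 0, 0, 0, 0, 0, 0, 0, 0, 0, 0, 0, 0, 0, 0, 0, 0, 0, 0, 0, 0]' | python3 nudge.py 0 70
```

```text
clock: 7.35
tcp_pos: [482.9, -275.7, 25.6]
tcp_rot: [-179.9, 0.0, 177.2]
ft_force: [0.1, -0.6, 0.7]
gripper_width: 60.0
gripper_force: 0.0
clock: 8.15
tcp_pos: [482.1, -275.0, 25.0]
tcp_rot: [180.0, -0.1, 177.2]
ft_force: [-0.1, 1.6, 5.4]
gripper_width: 10.9
gripper_force: 68.6
```

```bash
echo '[0, 0, -20, 0, 0, 0, 0, 0, -60, 0, 0, 0, 0, 0, -60, 0, 0, 0, 0, 0, -60, 0, 0, 0, 0, 0, -60, 0, 0, 0, 0, 0, -60, 0, 0, 0, 0, 0, -60, 0, 0, 0]' | python3 nudge.py; python3 -c "
from h import *
print(readout.get_state()['moment'])
i,im=snap('w3')
cv2.imwrite('pics/w3c.png',im)"
```

```text
clock: 8.85
tcp_pos: [480.8, -274.3, 82.7]
tcp_rot: [179.9, -0.3, 177.2]
ft_force: [0.3, -0.5, -3.5]
gripper_width: 11.2
gripper_force: 69.1
[-0.01828696 -0.00032315  0.01287569]
```

View pics/w3.png

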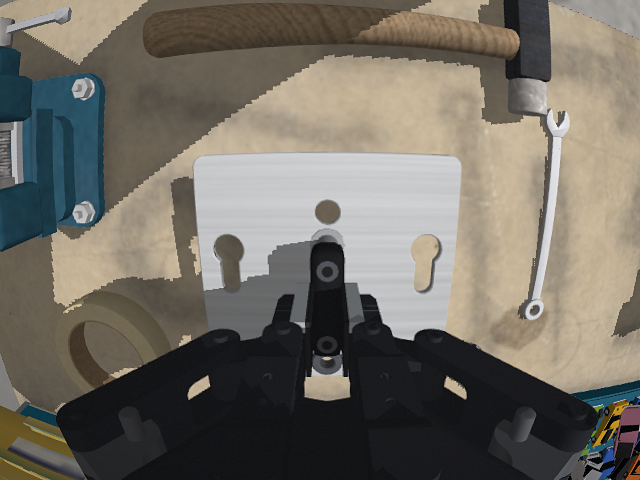

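The plate is held level by the middle of its bar. Pin hole at (328,212), keyhole round ends at (229,248) and (427,247). I'm fitting the plate pose in the tool frame and computing the approach.

```bash
cat > held.py <<'E'
from h import *
from scipy.optimize import least_squares
t,r=tool();i=np.load("pics/w3.npz")
uv=np.array([(328,212),(229,248),(427,247),(196,157),(460,158)],float)
P=np.array([(-33,0,5),(-14,-50,5),(-14,50,5),(-62,-66,5),(-62,66,5)],float)
uv0=uv
T0=R.from_euler("xyz",[180,0,180],degrees=True)
def f(p,n=0):
    Rp=r*T0.inv()*R.from_rotvec([p[4],p[5],p[3]],degrees=True)
    Q=Rp.apply(P)+t+r.apply(p[:3]);return (proj(i,Q,True)-uv).ravel()
s=least_squares(lambda p:f([*p,0,0]),[0,0,25,0]);print(s.x,s.fun.round(1))
s=least_squares(lambda p:f(p),[0,0,25,0,0,0]);print(s.x,s.fun.round(1))
s=least_squares(lambda p:f([p[0],p[1],25,p[2],0,0]),[0,0,0]);print(s.x,s.fun.round(1))
E
python3 held.py; python3 -c "
from h import *
print(readout.get_state()['joint_positions'].round(1))"
```

```text
[-1.23320107  0.48698205 29.04468378 -0.06154868] [ 0.1 -0.   1.9  0.7 -2.   1.8 -0.6 -0.8  0.6 -1.6]
[-1.28032989  0.53130158 27.92990213 -0.13896271 -0.55482889 -1.58258929] [ 0.4 -0.1  1.5  1.1 -1.7  1.9 -0.3 -1.2  0.  -1.7]
[-0.54278565  0.47773989 -0.06225319] [ 0.1  0.2 -0.1  1.8  0.1  2.8 -3.4 -1.7  3.4 -2.5]
[-36.4  15.1 -20.1  55.1  -0.  -33.5]
```

```bash
cat > goal.py <<'E'
from h import *
import sys
S=np.array([491.5,132.5,56.7]);J=R.from_euler("ZY",[12.4,-25],degrees=True)
RT=J*R.from_euler("xyz",[180,0,180],degrees=True)
def here():  # TCP in jig (stud-line) frame and twist error
    t,r=tool();return J.inv().apply(t-S),np.degrees((RT.inv()*r).as_rotvec())
if __name__=="__main__":
    print("now jig xyz",here()[0].round(1),"rot err tool",here()[1].round(2))
    s=readout.get_state();print("F jig",J.inv().apply(s["ft_force"]).round(1),"M",J.inv().apply(s["moment"]).round(2),"w",s["gripper_width"].round(1),"t",s["clock"])
    if len(sys.argv)>1:
        g=np.array([float(v) for v in sys.argv[1:4]]);a=rel(S+J.apply(g),RT);print("rel",a[0].round(1),a[1].round(2))
E
python3 goal.py 13 0 95; echo '[0, 0, -60, 0, 0, 0, 0, 0, -120, 0, 0, 0, 0, 0, -120, 0, 0, 0, 0, 0, -120, 0, 0, 0]' | python3 nudge.py
```

```text
now jig xyz [ -77.3 -395.3   65.1] rot err tool [ 3.19 25.07 15.02]
clock: 9.3
tcp_pos: [484.9, -277.2, 208.5]
tcp_rot: [-179.7, 0.3, 177.2]
ft_force: [-0.1, -0.1, -4.8]
gripper_width: 11.0
gripper_force: 69.6Traceback (most recent call last):
  File "goal.py", line 9, in <module>
    s=readout.get_state();print("F jig",J.inv().apply(s["ft_force"]).round(1),"M",J.inv().apply(s["moment"]).round(2),"w",s["gripper_width"].round(1),"t",s["clock"])
                                                                                                                        ^^^^^^^^^^^^^^^^^^^^^^^^
AttributeError: 'float' object has no attribute 'round'
```

```bash
python3 goal.py 13 0 85
```

```text
now jig xyz [ -21.4 -398.8  177.5] rot err tool [ 3.61 24.58 14.93]Traceback (most recent call last):
  File "goal.py", line 9, in <module>
    s=readout.get_state();print("F jig",J.inv().apply(s["ft_force"]).round(1),"M",J.inv().apply(s["moment"]).round(2),"w",s["gripper_width"].round(1),"t",s["clock"])
                                                                                                                        ^^^^^^^^^^^^^^^^^^^^^^^^
AttributeError: 'float' object has no attribute 'round'
```

```bash
sed -i 's/s\["gripper_width"\].round(1)/s["gripper_width"]/' goal.py; python3 goal.py 13 0 85
```

```text
now jig xyz [ -21.4 -398.8  177.5] rot err tool [ 3.61 24.58 14.93]
F jig [-2.1 -0.  -4.2] M [-0.06 -0.06  0.05] w 10.965056378855506 t 9.3
rel [ 37.4 403.5  67.3] [ -3.61 -24.58 -14.93]
```

```bash
echo '[2, 30, 0, 0, 0, 0, 37.4, 403.5, 0, -3.6, -24.6, -14.9, 37.4, 403.5, 0, -3.6, -24.6, -14.9, 37.4, 403.5, 0, -3.6, -24.6, -14.9, 37.4, 403.5, 0, -3.6, -24.6, -14.9, 37.4, 403.5, 0, -3.6, -24.6, -14.9, 37.4, 403.5, 0, -3.6, -24.6, -14.9, 37.4, 403.5, 0, -3.6, -24.6, -14.9, 37.4, 403.5, 0, -3.6, -24.6, -14.9, 37.4, 403.5, 0, -3.6, -24.6, -14.9, 37.4, 403.5, 30, -3.6, -24.6, -14.9, 37.4, 403.5, 55, -3.6, -24.6, -14.9, 37.4, 403.5, 67.3, -3.6, -24.6, -14.9, 37.4, 403.5, 67.3, -3.6, -24.6, -14.9, 37.4, 403.5, 67.3, -3.6, -24.6, -14.9, 37.4, 403.5, 67.3, -3.6, -24.6, -14.9, 37.4, 403.5, 67.3, -3.6, -24.6, -14.9]' | python3 nudge.py; python3 goal.py 13 0 60;python3 -c "
from h import *
snap('w4')"
```

```text
clock: 11.0
tcp_pos: [465.8, 129.5, 138.5]
tcp_rot: [179.6, 24.8, -167.8]
ft_force: [-0.5, 0.5, -3.5]
gripper_width: 10.6
gripper_force: 69.8
now jig xyz [11.2  2.6 85.1] rot err tool [-0.3   0.19  0.2 ]
F jig [-1.8  0.6 -3. ] M [-0.05  0.85  0.07] w 10.5766470025187 t 11.0
rel [-1.9 -2.7 25.1] [ 0.3  -0.19 -0.2 ]
```

View pics/w4.png

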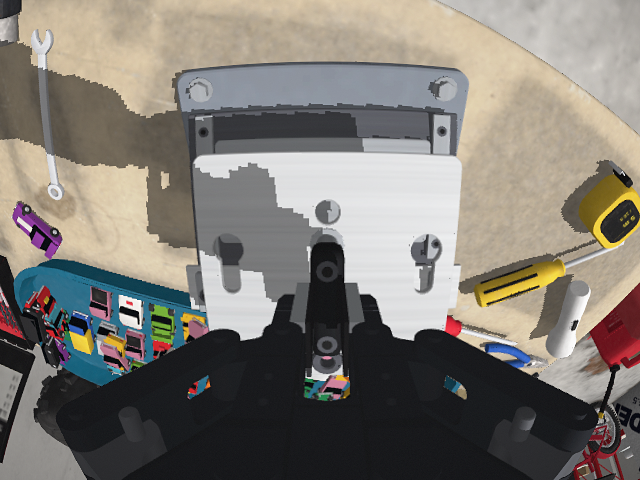

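The plate hovers over the jig unslipped. The right stud head is visible through the keyhole near (432,243). I'm comparing the projected studs with the image numerically.

Run:
```python
from goal import *
i=np.load("pics/w4.npz");im=cv2.imread("pics/w4.png",0)
print(proj(i,S+J.apply([[0,50,11.5],[0,-50,11.5]]),True).round(1))
print(im[232:266,412:442:1]);
cl=cv2.createCLAHE(4,(8,8))
print(im[232:266,214:246])
```

```text
[[400.6 227.4]
 [245.1 228.1]]
[[225 225 225 ... 227 228 227]
 [227 227 227 ... 229 229 230]
 [230 230 230 ... 231 232 232]
 ...
 [227 229 235 ... 229 230 229]
 [226 227 234 ... 228 228 228]
 [224 226 231 ... 226 227 227]]
[[119 120 119 ... 119 120 119]
 [119 120 121 ... 121 122 121]
 [122 123 124 ... 122 123 123]
 ...
 [214 215 214 ... 118 119 119]
 [216 216 216 ... 118 119 119]
 [216 216 215 ... 120 119 119]]
```

What shows through the keyhole is a rail screw, not the stud. I'm lowering to about 5 mm above the heads and checking again.

```bash
echo '[-1.9, -2.7, 20, 0.3, -0.2, -0.2, -1.9, -2.7, 34, 0.3, -0.2, -0.2, -1.9, -2.7, 41.5, 0.3, -0.2, -0.2, -1.9, -2.7, 41.5, 0.3, -0.2, -0.2, -1.9, -2.7, 41.5, 0.3, -0.2, -0.2, -1.9, -2.7, 41.5, 0.3, -0.2, -0.2]' | python3 nudge.py; python3 goal.py 13 0 42;python3 - <<'E'
from goal import *
i,im=snap('w5')
print(proj(i,S+J.apply([[0,50,11.5],[0,-50,11.5]]),True).round(1))
g=cv2.convertScaleAbs(im,alpha=1)
a=cv2.resize(im[222:302,204:264],None,fx=6,fy=6,interpolation=3);b=cv2.resize(im[222:302,397:457],None,fx=6,fy=6,interpolation=3)
a=cv2.convertScaleAbs(a,alpha=1.7)
cv2.imwrite("pics/c5.png",np.hstack([a,b]))
E
```

```text
clock: 11.65
tcp_pos: [484.4, 131.4, 101.3]
tcp_rot: [180.0, 25.0, -167.6]
ft_force: [0.2, 0.0, -3.2]
gripper_width: 10.8
gripper_force: 69.8
now jig xyz [12.4  0.5 43.4] rot err tool [-0.02  0.03 -0.03]
F jig [-1.1 -0.  -3. ] M [0.04 0.83 0.01] w 10.813629192097592 t 11.65
rel [-0.6 -0.5  1.4] [ 0.02 -0.03  0.03]
[[420.  244.4]
 [233.4 244.3]]
```

View pics/c5.png

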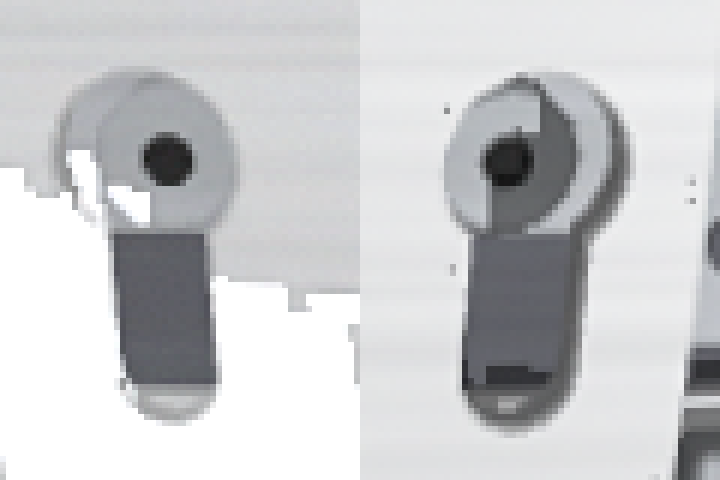

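Both stud heads are visible through the round ends: sockets at (232.0,248.3) and (421.7,248.3), hole centres at about (228.5,248.2) and (426.7,249.0). I'm solving for the relative offset.

Run:
```python
from goal import *
from scipy.optimize import least_squares
i=np.load("pics/w5.npz");t,_=here()
def fit(uv,z0):
    f=lambda p:(proj(i,S+J.apply(np.array([[0,50,0],[0,-50,0.]])+p),True)-uv).ravel()
    s=least_squares(f,[0,0,z0]);return s.x
st=fit([(421.7,248.3),(232,248.3)],11.5)
ho=fit([(426.7,249),(228.5,248.2)],23)
print("stud tops",st,"hole tops",ho,"diff hole-stud",ho-st,"tcp",t,"tcp-hole",t-ho)
print(t-np.array([-14+1,0,5-25]))
```

```text
stud tops [ 1.05655206  0.10615376 15.27826663] hole tops [-1.34572178  0.5050414  23.53288487] diff hole-stud [-2.40227384  0.39888764  8.25461824] tcp [12.36192286  0.44524495 43.46711142] tcp-hole [13.70764464 -0.05979646 19.93422655]
[25.36192286  0.44524495 63.46711142]
```

```bash
echo '[-2.4, -0.4, 0, 0, 0, 0, -2.4, -0.4, 0, 0, 0, 0, -2.4, -0.4, 0, 0, 0, 0, -2.4, -0.4, 1, 0, 0, 0, -2.4, -0.4, 2, 0, 0, 0, -2.4, -0.4, 3, 0, 0, 0, -2.4, -0.4, 4, 0, 0, 0, -2.4, -0.4, 5, 0, 0, 0, -2.4, -0.4, 5, 0, 0, 0, -2.4, -0.4, 5, 0, 0, 0]' | python3 nudge.py; python3 goal.py 14.8 0 30;python3 - <<'E'
from goal import *
i,im=snap('w6');g=cv2.cvtColor(im,cv2.COLOR_BGR2GRAY)
for x0 in(214,412):
    a=g[232:266,x0:x0+32];m=(a<70).astype(np.uint8)
    n,l,s,c=cv2.connectedComponentsWithStats(m)
    print([(s[k,4],(c[k]+[x0,232]).round(1).tolist()) for k in range(1,n) if s[k,4]>8])
E
```

```text
clock: 12.7
tcp_pos: [488.1, 131.8, 96.7]
tcp_rot: [180.0, 24.9, -167.6]
ft_force: [0.6, -0.5, -3.9]
gripper_width: 11.0
gripper_force: 69.8
now jig xyz [13.8  0.1 37.8] rot err tool [-0.02  0.13 -0.02]
F jig [-1.2 -0.6 -3.8] M [-0.04  0.9   0.03] w 10.987351426100473 t 12.7
rel [-1.1 -0.1  7.8] [ 0.02 -0.13  0.02]
[(np.int32(65), [229.4, 248.9]), (np.int32(51), [231.1, 263.6])]
[(np.int32(51), [424.5, 249.4]), (np.int32(37), [420.2, 263.5])]
```

```bash
cat > off.py <<'E'
from goal import *
from scipy.optimize import least_squares
def fit(i,uv,z0):
    f=lambda p:(proj(i,S+J.apply(np.array([[0,50,0],[0,-50,0.]])+p),True)-uv).ravel()
    return least_squares(f,[0,0,z0]).x
E
python3 - <<'E'
from off import *
i=np.load("pics/w6.npz")
print(fit(i,[(426.7,249),(228.5,248.2)],18)-fit(i,[(424.5,249.4),(229.4,248.9)],11.5))
E
echo '[-0.5, -0.3, 1, 0, 0, 0, -0.5, -0.3, 2, 0, 0, 0, -0.5, -0.3, 3, 0, 0, 0, -0.5, -0.3, 3, 0, 0, 0, -0.5, -0.3, 3, 0, 0, 0]' | python3 nudge.py; python3 goal.py 14.8 0 30
```

```text
[-1.17152523  0.34360257  2.83358827]
clock: 13.25
tcp_pos: [489.8, 131.9, 94.2]
tcp_rot: [180.0, 24.9, -167.6]
ft_force: [-0.2, 0.5, -4.1]
gripper_width: 11.4
gripper_force: 69.8
now jig xyz [14.3 -0.2 34.8] rot err tool [-0.03  0.13 -0.02]
F jig [-1.8  0.5 -3.7] M [-0.02  0.79 -0.01] w 11.395985080215691 t 13.25
rel [-0.5  0.2  4.8] [ 0.03 -0.13  0.02]
```

```bash
echo '[-0.6, 0, 0.5, 0, 0, 0, -0.6, 0, 1, 0, 0, 0, -0.6, 0, 2, 0, 0, 0, -0.6, 0, 2, 0, 0, 0, -0.6, 0, 2, 0, 0, 0]' | python3 nudge.py; python3 goal.py;  python3 - <<'E'
from off import *
i,im=snap('w7');g=cv2.cvtColor(im,cv2.COLOR_BGR2GRAY);q=[]
for x0 in(412,214):
    a=g[232:262,x0:x0+32];m=(a<70).astype(np.uint8)
    n,l,s,c=cv2.connectedComponentsWithStats(m)
    k=[k for k in range(1,n) if s[k,4]>8];print([(s[j,4],(c[j]+[x0,232]).round(1)) for j in k])
    q.append(c[k[0]]+[x0,232])
print(fit(i,[(426.7,249),(228.5,248.2)],18)-fit(i,q,11.5))
E
```

```text
clock: 13.75
tcp_pos: [491.2, 132.2, 92.8]
tcp_rot: [180.0, 24.9, -167.6]
ft_force: [-0.1, 0.3, -2.8]
gripper_width: 10.8
gripper_force: 70.0
now jig xyz [15.  -0.2 32.9] rot err tool [-0.02  0.12 -0.02]
F jig [-1.2  0.3 -2.5] M [ 0.01  1.02 -0.02] w 10.792116313825941 t 13.75
[(np.int32(52), array([427.6, 250.2]))]
[(np.int32(68), array([227.2, 249.4]))]
[ 0.01838543  0.10491423 -2.13869002]
```

Now aligned within 0.1 mm, with the heads about 2 mm above the plate top. About 4 mm remains to the seat.

```bash
echo '[0, 0, 1, 0, 0, 0, 0, 0, 2, 0, 0, 0, 0, 0, 3, 0, 0, 0, 0, 0, 3, 0, 0, 0, 0, 0, 3, 0, 0, 0]' | python3 nudge.py; python3 goal.py; echo '[0, 0, 0.7, 0, 0, 0, 0, 0, 1.5, 0, 0, 0, 0, 0, 1.5, 0, 0, 0, 0, 0, 1.5, 0, 0, 0]' | python3 nudge.py; python3 goal.py
```

```text
clock: 14.3
tcp_pos: [492.6, 132.5, 90.1]
tcp_rot: [180.0, 24.9, -167.6]
ft_force: [-0.3, -0.0, -0.9]
gripper_width: 10.6
gripper_force: 70.2
now jig xyz [15.1 -0.2 29.9] rot err tool [-0.03  0.1  -0.02]
F jig [-0.6  0.1 -0.7] M [ 0.03  1.   -0.  ] w 10.613439449078019 t 14.3
clock: 14.7
tcp_pos: [492.6, 132.5, 88.7]
tcp_rot: [180.0, 24.8, -167.6]
ft_force: [-5.9, -0.7, 2.6]
gripper_width: 10.9
gripper_force: 71.0
now jig xyz [14.5 -0.2 28.5] rot err tool [-0.02  0.16 -0.01]
F jig [-4.2  0.6  4.9] M [-0.02  1.37  0.01] w 10.889153026521235 t 14.7
```

```bash
echo '[0, 0, 0.7, 0, 0, 0, 0, 0, 0.7, 0, 0, 0, 0, 0, 0.7, 0, 0, 0]' | python3 nudge.py; python3 goal.py;  python3 - <<'E'
from off import *
i,im=snap('w8');g=cv2.cvtColor(im,cv2.COLOR_BGR2GRAY);q=[]
for x0 in(412,214):
    a=g[232:262,x0:x0+32];m=(a<70).astype(np.uint8)
    n,l,s,c=cv2.connectedComponentsWithStats(m)
    k=[k for k in range(1,n) if s[k,4]>8];print([(s[j,4],(c[j]+[x0,232]).round(1)) for j in k])
    q.append(c[k[0]]+[x0,232])
print(fit(i,[(426.7,249),(228.5,248.2)],18)-fit(i,q,11.5))
E
```

```text
clock: 15.0
tcp_pos: [492.5, 132.5, 88.2]
tcp_rot: [180.0, 24.8, -167.6]
ft_force: [-10.2, -2.4, 8.2]
gripper_width: 10.9
gripper_force: 71.7
now jig xyz [14.2 -0.2 28.1] rot err tool [-0.01  0.19 -0.01]
F jig [-6.  -0.2 11.8] M [-0.06  1.65  0.  ] w 10.921282377431645 t 15.0
[(np.int32(55), array([430. , 254.4]))]
[(np.int32(68), array([225.2, 254.1]))]
[-0.79710531  0.02103862 -6.73523144]
```

The head tops stand 6.7 mm above the plate top (6.5 expected when seated), so the plate is flat on the seat. I'll ease the press a little and slide down the slope.

```bash
echo '[0, 0, -0.5, 0, 0, 0, 2, 0, -0.5, 0, 0, 0, 4, 0, -0.5, 0, 0, 0, 6, 0, -0.5, 0, 0, 0, 8, 0, -0.5, 0, 0, 0, 8, 0, -0.5, 0, 0, 0, 8, 0, -0.5, 0, 0, 0]' | python3 nudge.py; python3 goal.py; echo '[2, 0, 0, 0, 0, 0, 4, 0, 0, 0, 0, 0, 6, 0, 0, 0, 0, 0, 6, 0, 0, 0, 0, 0, 6, 0, 0, 0, 0, 0]' | python3 nudge.py; python3 goal.py
```

```text
clock: 15.75
tcp_pos: [486.5, 131.1, 85.5]
tcp_rot: [180.0, 24.9, -167.6]
ft_force: [0.1, -0.9, 3.2]
gripper_width: 10.9
gripper_force: 70.6
now jig xyz [ 7.5 -0.3 28.3] rot err tool [-0.01  0.06 -0.02]
F jig [ 1.3 -0.9  3. ] M [-0.07  0.27  0.06] w 10.89575054209258 t 15.75
clock: 16.25
tcp_pos: [480.5, 129.9, 82.5]
tcp_rot: [180.0, 24.9, -167.6]
ft_force: [-2.2, -0.1, 5.0]
gripper_width: 10.7
gripper_force: 70.8
now jig xyz [ 0.6 -0.2 28.2] rot err tool [-0.02  0.14 -0.02]
F jig [0.2 0.4 5.4] M [ 0.    0.23 -0.04] w 10.703294921753661 t 16.25
```

```bash
echo '[1.5, 0, 0, 0, 0, 0, 3, 0, 0, 0, 0, 0, 4, 0, 0, 0, 0, 0, 4, 0, 0, 0, 0, 0, 4, 0, 0, 0, 0, 0]' | python3 nudge.py; python3 goal.py; echo '[0.5, 0, 0, 0, 0, 0, 1, 0, 0, 0, 0, 0, 1.5, 0, 0, 0, 0, 0, 1.5, 0, 0, 0, 0, 0, 1.5, 0, 0, 0, 0, 0]' | python3 nudge.py; python3 goal.py
```

```text
clock: 16.75
tcp_pos: [477.0, 129.1, 80.9]
tcp_rot: [180.0, 24.9, -167.6]
ft_force: [-1.1, 0.0, 3.6]
gripper_width: 10.8
gripper_force: 70.8
now jig xyz [-3.3 -0.2 28.2] rot err tool [-0.03  0.13 -0.02]
F jig [0.5 0.3 3.8] M [ 0.    0.27 -0.04] w 10.837141332839378 t 16.75
clock: 17.25
tcp_pos: [475.9, 128.9, 80.3]
tcp_rot: [180.0, 24.9, -167.6]
ft_force: [0.0, 0.0, 3.7]
gripper_width: 10.8
gripper_force: 70.7
now jig xyz [-4.5 -0.2 28.2] rot err tool [-0.03  0.11 -0.02]
F jig [1.6 0.  3.4] M [-0.    0.03  0.01] w 10.756534318933964 t 17.25
```

```bash
echo '[0.5, 0, 0, 0, 0, 0, 1, 0, 0, 0, 0, 0, 1, 0, 0, 0, 0, 0, 1, 0, 0, 0, 0, 0]' | python3 nudge.py; python3 goal.py; echo '[0.4, 0, 0, 0, 0, 0, 0.8, 0, 0, 0, 0, 0, 0.8, 0, 0, 0, 0, 0, 0.8, 0, 0, 0, 0, 0]' | python3 nudge.py; python3 goal.py
```

```text
clock: 17.65
tcp_pos: [475.0, 128.6, 79.9]
tcp_rot: [180.0, 24.9, -167.6]
ft_force: [0.7, 0.6, 2.2]
gripper_width: 11.2
gripper_force: 70.6
now jig xyz [-5.6 -0.2 28.2] rot err tool [-0.02  0.12 -0.02]
F jig [1.6 0.4 1.6] M [ 0.03 -0.02 -0.02] w 11.156204164778154 t 17.65
clock: 18.05
tcp_pos: [474.6, 128.6, 79.7]
tcp_rot: [180.0, 24.9, -167.6]
ft_force: [2.6, 1.3, 0.6]
gripper_width: 11.0
gripper_force: 70.3
now jig xyz [-6.  -0.2 28.2] rot err tool [-0.03  0.08 -0.02]
F jig [ 2.8  0.7 -0.7] M [ 0.09 -0.3  -0.05] w 10.982899502181974 t 18.05
```

```bash
echo '[0.5, 0, 0, 0, 0, 0, 1, 0, 0, 0, 0, 0, 1, 0, 0, 0, 0, 0, 1, 0, 0, 0, 0, 0]' | python3 nudge.py; python3 goal.py;  python3 - <<'E'
from off import *
i,im=snap('w9');print(im[200:224:2,316:341:2].mean(2).astype(int))
g=cv2.cvtColor(im,cv2.COLOR_BGR2GRAY)
for x0 in(408,210):
    a=g[240:310,x0:x0+36];n,l,s,c=cv2.connectedComponentsWithStats((a<70).astype(np.uint8))
    print([(s[j,4],(c[j]+[x0,240]).round(1).tolist()) for j in range(1,n) if s[j,4]>8])
E
```

```text
clock: 18.45
tcp_pos: [474.5, 128.5, 79.8]
tcp_rot: [180.0, 25.0, -167.6]
ft_force: [4.7, 1.0, -1.1]
gripper_width: 11.1
gripper_force: 69.9
now jig xyz [-6.1 -0.2 28.3] rot err tool [-0.03 -0.01 -0.03]
F jig [ 3.9 -0.1 -3. ] M [ 0.03 -0.62  0.  ] w 11.050938518556022 t 18.45
[[228 228 229 231 206 199 167 187 212 232 229 229 229]
 [228 234 172 113  94  91  98 119 157 156 220 230 229]
 [234 166  92  95  83  92 104  98  91  95 140 221 230]
 [202  90  96  90 128 140 151 154 160 114  93 152 232]
 [ 91  99  89 130 197 191 185 184 185 181 110 100 204]
 [ 93 100 114 190 191 187 184 185 189 192 163 101 166]
 [ 94  98 137 193 188 184 183 188 192 193 196  87 155]
 [ 93  95 160 191 184 184 187 192 193 194 205 105 160]
 [ 84  92 136 187 183 185 189 193 193 190 186 100 168]
 [170 173 147 169 186 189 193 193 192 198 154 122 227]
 [222 148 159 154 172 187 195 193 194 139 111 184 227]
 [225 217 141 101 118 147 162 152 127 122 177 228 226]]
[(np.int32(47), [426.4, 292.0])]
[(np.int32(49), [228.5, 291.8])]
```

The plate is stopped at 20 mm of travel, with the pin tip showing as a bright disc centred in the pin hole. I'll ease the push, release, and withdraw square to the seat.

```bash
echo '[-0.4, 0, 0, 0, 0, 0, -0.4, 0, 0, 0, 0, 0, -0.4, 0, 0, 0, 0, 0]' | python3 nudge.py; python3 goal.py; echo '[0, 0, 0, 0, 0, 0, 0, 0, 0, 0, 0, 0, 0, 0, 0, 0, 0, 0, 0, 0, 0, 0, 0, 0, 0, 0, 0, 0, 0, 0, 0, 0, 0, 0, 0, 0]' | python3 nudge.py 50; echo '[0, 0, -5, 0, 0, 0, 0, 0, -20, 0, 0, 0, 0, 0, -50, 0, 0, 0, 0, 0, -90, 0, 0, 0, 0, 0, -90, 0, 0, 0, 0, 0, -90, 0, 0, 0, 0, 0, -90, 0, 0, 0]' | python3 nudge.py
python3 - <<'E'
from off import *
i,im=snap('w10')
# expected plate features at home: origin 6 mm below stud line
P=S+[0,0,3]+J.apply([[-39,0,7],[0,50,11.5],[0,-50,11.5]])
print(proj(i,P,True).round(0))
g=cv2.cvtColor(im,cv2.COLOR_BGR2GRAY)
n,l,s,c=cv2.connectedComponentsWithStats((g[150:330,200:460]<75).astype(np.uint8))
print([(int(s[j,4]),(c[j]+[200,150]).round(1).tolist()) for j in range(1,n) if s[j,4]>8])
p=proj(i,P,True).astype(int);cv2.imwrite('pics/c10.png',cv2.resize(im[p[0,1]-70:p[0,1]+110,p[0,0]-130:p[0,0]+130],None,fx=3,fy=3,interpolation=3))
print(im[p[0,1]-14:p[0,1]+15:2,p[0,0]-14:p[0,0]+15:2].mean(2).astype(int))
E
```

```text
clock: 18.8
tcp_pos: [474.5, 128.5, 79.8]
tcp_rot: [180.0, 25.0, -167.6]
ft_force: [5.1, 0.7, 0.1]
gripper_width: 11.0
gripper_force: 70.0
now jig xyz [-6.1 -0.2 28.3] rot err tool [-0.03  0.03 -0.02]
F jig [ 4.7 -0.4 -2.1] M [ 0.08 -0.6   0.03] w 11.007871706090548 t 18.8
clock: 19.4
tcp_pos: [473.5, 128.3, 79.1]
tcp_rot: [180.0, 24.9, -167.6]
ft_force: [-0.3, -0.1, -0.4]
gripper_width: 50.0
gripper_force: 0.0
clock: 20.1
tcp_pos: [436.1, 120.1, 160.0]
tcp_rot: [180.0, 24.8, -167.6]
ft_force: [-1.4, 0.3, -0.5]
gripper_width: 49.9
gripper_force: 0.0
[[328. 191.]
 [396. 245.]
 [259. 245.]]
[(13, [205.1, 155.0]), (213, [211.7, 164.0]), (136, [234.2, 160.9]), (12, [401.5, 150.0]), (117, [422.2, 168.9]), (62, [222.4, 156.9]), (17, [432.4, 157.5]), (51, [215.6, 197.1]), (42, [233.5, 206.9]), (14, [421.0, 210.5]), (1272, [326.0, 243.6]), (52, [217.4, 227.5]), (46, [326.7, 223.6]), (13, [420.0, 226.0]), (166, [234.8, 259.5]), (13, [419.0, 241.0]), (22, [258.9, 244.7]), (23, [395.7, 245.0]), (39, [219.6, 256.2]), (45, [416.2, 258.9]), (18, [227.7, 255.6]), (18, [426.5, 255.8]), (40, [326.7, 
[... 546 characters left out ...]
2 223]
 [220 221 221 225 174  85  84  95 127 127 163 224 223 223 222]
 [219 220 221 184  86  92 143 167 161 144  80 205 222 221 221]
 [216 210 212 137  91 143 184 174 178 185 141 139 220 218 218]
 [217 217 222 128  93 186 177 175 180 184 192 102 222 219 219]
 [217 213 214 143  93 161 176 179 183 184 168 124 218 214 214]
 [158 217 217 208 156 145 179 184 185 183  99 199 219 218 217]
 [162 218 217 215 172 155 131 159 152 120 136 220 219 218 218]
 [164 222 220 219 217 185 134 122 134 195 223 219 219 219 220]
 [116 113 131 219 162 206 128 133 183 217 215 215 215 215 215]
 [120 119 116 168 182 172 163 174 164 181 193 219 218 218 218]
 [116 117 119 101  95  94  88 170 174 177 177 197 215 214 214]]
```

The plate stayed put after release: stud sockets at (258.9,244.7) and (395.7,245.0), as predicted for home, with the pin centred in its hole. The arm is clear, so I'll hand it in.

```bash
echo '[0, 0, -30, 0, 0, 0, 0, 0, -30, 0, 0, 0, 0, 0, -30, 0, 0, 0, 0, 0, -30, 0, 0, 0]' | python3 nudge.py && python3 -c "
from bench import robot, vision, readout, order
print(order.close_job())"
```

```text
clock: 20.55
tcp_pos: [423.8, 117.4, 186.5]
tcp_rot: [180.0, 24.7, -167.6]
ft_force: [0.0, 0.1, 0.1]
gripper_width: 50.0
gripper_force: 0.0
the job is handed in; nothing more can be done
None
```

The drill plate lies flat on the jig, slid 20 mm down to its stop with the spring pin up through its hole; I let go, withdrew and handed the job in at 20.6 s without moving any other tool, though no verdict came back.

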